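# Reset the turns counter and give the marble dish its first quarter turn

## Task

Start a fresh round of the steady-hand marble game: turn the counter's knob anticlockwise all the way back to its zero stop, then take the marble dish by its arched handle and lift it straight up, about 8 cm, off its wooden stand. Only then turn it a quarter turn (either way), keeping it level over the stand with the marble resting in the middle all the while, and finish still holding it there, steady, in the gripper. Do not shift the other things on the shelf.

Things in the scene. Friction and masses are not known exactly. Their poses are not given: they have to be found in the camera images.
- counter: Turns counter: a fixed grey plastic box 110 x 110 mm, 40 mm high, with a round white dial (radius 48 mm) and a black knob in the middle of its top. Origin at the centre of the underside. The long zero mark of the dial lies on its +x side; nine shorter ticks run clockwise from it, 0.3 rad apart.
- reset_knob (a joint): Angle of the counter's knob, rad: 0 at the zero stop, growing as it turns clockwise seen from above (range 0 to 2.7); it starts between 0.6 and 1.35. Turn it anticlockwise seen from above to reset it, until it meets the hard stop. Light friction (0.03 N m), no spring: it stays where it is left.
- knob_grip (a point): Point on the knob's axis at a good height to grip, 68 mm above the shelf. The knob is an upright bar 42 mm long, 14 mm thick, from 46 to 78 mm above the shelf, on a disc of radius 26 mm whose top is at 46 mm. The point turns with the knob: x along the bar towards the pointer (white line on top), z up. At zero the bar lies along the counter's x.
- plinth: Wooden stand of the marble dish: a fixed dark wood block 160 mm (x) by 120 mm (y), 34 mm high, with a round recess 82 mm across and 6 mm deep in its top. Origin at the centre of the underside.
- dish: Marble dish: loose blue ceramic dished plate, 130 mm across, rim 26.5 mm high, foot 76 mm across, with a black metal arched handle; 0.26 to 0.38 kg. Origin: centre of the foot's underside; x along the handle bar, z up. Starts in the stand's recess, origin 28 mm above the shelf, bar along the stand's x (long side). Its hollow slopes to the middle, 7.6 degrees near the centre, steeper outwards.
- dish_handle (a point): Middle of the dish's handle bar, 75 mm above the dish's underside, to grip from above with a finger either side of the bar. The bar is 14 x 14 mm in section, 140 mm long, straight and level along the dish's x; thin posts 67 mm either side of the middle go down to the rim. Axes as the dish's.
- dish_mid (a point): Where the marble's centre is when it rests in the middle of the dish: 22 mm above the dish's underside, on the dish's axis. Axes as the dish's.
- marble_center (a point): Centre of the loose white glazed marble, 25 mm across, about 20 g, which starts at rest in the middle of the dish and is free to roll in it.
- remote_cover: Bystander: loose grey hard silicone remote cover, an open trough 165 x 44 mm, 18 mm high, between counter and stand. Origin at the centre of the underside.
- glass_bottle: Bystander: loose glass bottle with stopper, 44 mm across, 89 mm high. Origin at the centre of the underside.
- small_dish: Bystander: loose plain blue bowl without handle, 84 mm across, 26 mm high. Origin at the centre of the underside.
- cartridge: Bystander: loose grey cartridge lying flat, 65 x 55 x 12 mm. Origin at the centre of the underside.
- mug: Bystander: loose white mug, 76 mm across, 85 mm high. Origin at the centre of the underside.
Mind the look-alikes: they are no part of the job. What is shaped like the plinth but blue or orange is not meant. Leave any orange look-alike of the counter alone.

How it is judged:
By the outcome, as a careful person would: the job done as asked, in the order asked, and still so for the second after the job is handed in, while the arm keeps its last pose, push and grip.
It also fails if it takes over 54 s, if anything falls off the work surface, if the arm or the gripper's body presses on something with over 40 N, if the wrist force passes 120 N, or if a joint passes its speed limit or range.

## Robot

A 6-joint arm with a two-finger parallel gripper is mounted at the origin on the work surface. World frame = base frame: x ahead of the robot, y to its left, z up, the work surface at z = 0. Lengths are in m, angles in rad, forces in N, time in s.
With the tool pointing down it reaches from about 0.35 to 0.875 m from the base axis. Payload 15.5 kg.
Tool frame: the origin (TCP) lies midway between the tips of the shut fingers; the grasp point (between the pads) lies 19 mm behind it; z points along the fingers, y is the direction in which the jaws open and shut (so a half turn about z gives the same grasp; the last joint's range is limited). The gripper opens to 85 mm and grips with 20 to 120 N. Pads are 22 mm wide; open, the fingers measure 114 mm over their backs; the gripper's body (76 mm by 85 mm) begins 54 mm behind the grasp point. The pads swing forward as they close: fully open they stand 13 mm farther back than shut.
Start: joints at [-1.395, 0.494, 1.345, -0, 1.302, -0.096], TCP at [0.168, -0.602, 0.231] pointing down, gripper open.
Joint ranges: [-2.91, 2.91], [-0.82, 2.16], [0.22, 2.67], [-1.22, 4.37], [0.12, 2.79], [-3.08, 3.08]. Speed limits (rad/s): [1.89, 1.89, 2.57, 3.01, 3.01, 3.01].

## Interface

Orientations are given as a 3x3 rotation matrix whose columns are the frame's x, y, z axes.
In Python, from workcell import * gives the robot as it stands.
- The arm moves only by the tool servo_tool, never from a script. Its argument "steps" is a list of rows, each an object with "delta_pos": the shift along the tool's x, y, z in mm, a list of three; "turn": the turn, a rotation vector about the tool's x, y, z in rad, a list of three; "jaw": the opening, from -1 (shut) to 1 (fully open), so that 0 is half open. In form: [{"delta_pos": [x, y, z], "turn": [rx, ry, rz], "jaw": jaw}, ...]. A call has 1 to 10 rows; each row shifts and turns the pose as measured when the row begins, along the tool's axes as they then stand; what a row does not reach is not made up. A row lasts 1/12 s, in which the tool goes at most 41.7 mm and 7.16 degrees, less where a joint would pass 70% of its speed; a pose out of reach is approached as far as the arm can. A call with a gripper value outside its range is refused whole. The fingers move at their own pace and stop on an object; the grip force is fixed at half the most. Time passes only in rows, so rows that do not move let the fingers close. It gives the time, the measured TCP pose, the force and the opening at its end, in the units of the state.
- state(): the state, without advancing time (a new reading comes with each control period).
- read_camera(name): name is "scene" or "top" or "wrist"; returns a dict with "pixels" (400x640x3 uint8, blue, green, red), "intrinsics" (3x3 intrinsics, pixels), "k1" (the pictures are not rectified: a ray, as slopes to the right and down, at radius r is drawn at 1 + k1 r^2 times it, then the intrinsics apply), "position" and "rotation" of the camera in the world. Camera axes: x right, y down, z forward; pixel columns grow to the right and rows downward; lengths in m; the calibration is good to about 2 mm. A picture is of the moment at which its call begins. There is no depth.
- finish_job(): hands the job in, once; it reports no verdict.
The state is a dict: "t": time; "qpos": joint angles; "joint_vel": joint speeds; "joint_efforts": joint torques, N m; "tool_pos": TCP position; "ee_rot": TCP orientation; "ft_force": force on the tool from outside, world axes, zero at the start; "ft_torque": the same for the moment, N m; "gripper_width": finger opening in m.
Only numpy, scipy, OpenCV 4.12 (cv2) and the standard library are available. Lean on these libraries where they do the work, as an engineer would, in place of code of your own. Each camera call takes 0.05 s, during which the arm holds its last target. There are 200 camera calls.

## Working session

There is one attempt and no reset: what is moved stays moved. The work goes in short steps, Python scripts to look and compute and a tool call to move; the robot and the scene stay as the last step left them, time stands still between calls to the robot, and variables do not carry over. Pictures are saved under pics/ and viewed, about 8 in all and at most 12, crops included, and the job is handed in when it is done.

Besides the shell and the picture viewer there is one more tool, called as name([rows], argument=value, ...), one row to a line, values as JSON. servo_tool: Moves the arm, as the interface text tells. Its arguments: {"type":"object","properties":{"steps":{"type":"array","items":{"type":"object","properties":{"delta_pos":{"type":"array","items":{"type":"number"}},"turn":{"type":"array","items":{"type":"number"}},"jaw":{"type":"number"}}}}},"required":["steps"]}

```bash
mkdir -p pics
cat > h.py <<'E'
from workcell import *
import numpy as np, cv2
def snap(name,fn):
    c=read_camera(name); cv2.imwrite('pics/'+fn+'.png',c['pixels']); np.savez('pics/'+fn+'.npz',K=c['intrinsics'],k1=c['k1'],p=c['position'],R=c['rotation']); return c
def pix2w(fn,u,v,z):
    d=np.load('pics/'+fn+'.npz'); K=d['K']
    s=cv2.undistortPoints(np.array([[[u,v]]],float),K,np.array([float(d['k1']),0,0,0]))[0,0]
    r=d['R']@np.array([s[0],s[1],1]); t=(z-d['p'][2])/r[2]; return d['p']+t*r
def w2pix(fn,P):
    d=np.load('pics/'+fn+'.npz'); q=(np.asarray(P,float).reshape(-1,3)-d['p'])@d['R']
    s=q[:,:2]/q[:,2:]; s=s*(1+float(d['k1'])*(s**2).sum(1,keepdims=True)); return s@d['K'][:2,:2].T+d['K'][:2,2]
def crop(fn,x0,y0,x1,y1,k,out):
    i=cv2.imread('pics/'+fn+'.png')[y0:y1,x0:x1]; cv2.imwrite('pics/'+out+'.png',cv2.resize(i,None,fx=k,fy=k,interpolation=cv2.INTER_CUBIC))
E
python3 - <<'E'
from h import *
for n in('scene','top'):
    c=snap(n,n+'0'); print(n,c['position'],c['rotation'].round(3).tolist(),c['intrinsics'].tolist(),c['k1'])
s=state();print(s)
a=cv2.imread('pics/scene0.png');b=cv2.imread('pics/top0.png')
E
```

```text
scene [1.22589693 0.58617496 0.7790303 ] [[-0.616, 0.49, -0.617], [0.787, 0.363, -0.499], [-0.021, -0.793, -0.609]] [[385.8896538826056, 0.0, 319.8061057787332], [0.0, 385.8896538826056, 200.3129237273078], [0.0, 0.0, 1.0]] 0.027319611203496068
top [0.44354346 0.00270516 1.28172443] [[0.001, -0.998, 0.059], [-1.0, -0.0, 0.012], [-0.012, -0.059, -0.998]] [[403.63701465331786, 0.0, 322.36325636541386], [0.0, 403.63701465331786, 202.1955064605519], [0.0, 0.0, 1.0]] -0.002444733611045047
{'t': 0.1, 'qpos': array([-1.39450794e+00,  4.94117696e-01,  1.34602870e+00, -1.25656019e-05,
        1.30250328e+00, -9.55002083e-02]), 'joint_vel': array([ 0.00040753, -0.00035464, -0.00059452,  0.00045491,  0.00052034,
        0.00114824]), 'joint_efforts': array([ 2.09911974e-03, -8.83588815e+01, -3.84561825e+01, -3.61043412e-04,
        5.10732847e-03,  3.87296552e-05]), 'tool_pos': array([ 0.16772981, -0.60175782,  0.23077568]), 'ee_rot': array([[ 9.63291394e-01,  2.68457912e-01, -1.97304554e-04],
       [ 2.68457970e-01, -9.63290839e-01,  1.03851052e-03],
       [ 8.87346967e-05, -1.05335623e-03, -9.99999441e-01]]), 'ft_force': array([-0.93183254, -0.61490305, -0.92154484]), 'ft_torque': array([-0.01722044,  0.04124602,  0.01211653]), 'gripper_width': 0.08535559043846236}
```

View pics/top0.png

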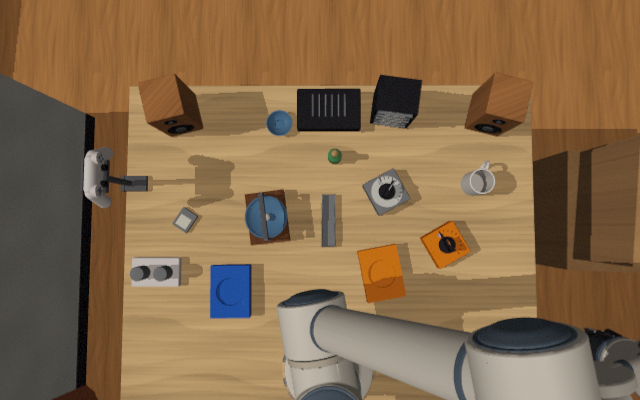

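View pics/scene0.png

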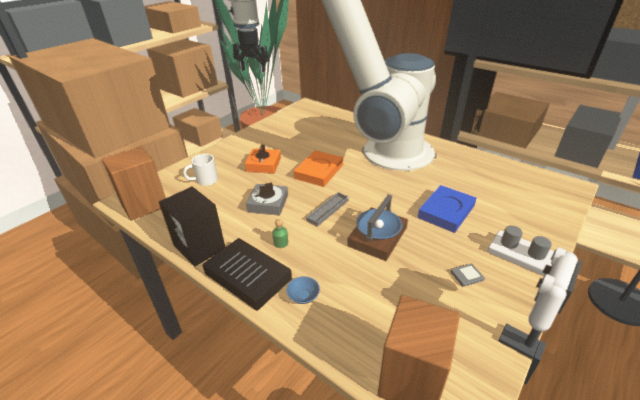

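Candidates in the top view:
- **Counter:** the grey box at (387,191) is the one I want. The orange one at (446,243) is a look-alike.
- **Stand:** the dark wood one carrying the dish at (266,217). The blue one at (231,291) and the orange one at (382,272) are look-alikes.
- **Dish:** the blue dish with a handle at (266,217). The plain bowl at (279,123) is a bystander.

I'll check the choice in a close crop.

Run:
```python
from h import *
crop('top0',355,160,420,222,6,'a');crop('top0',236,180,300,250,6,'b')
a=cv2.imread('pics/a.png');b=cv2.imread('pics/b.png')
H=max(a.shape[0],b.shape[0]);o=np.zeros((H,a.shape[1]+b.shape[1]+10,3),np.uint8)
o[:a.shape[0],:a.shape[1]]=a;o[:b.shape[0],a.shape[1]+10:]=b;cv2.imwrite('pics/ab.png',o);print(o.shape)
```

```text
(420, 784, 3)
```

View pics/ab.png

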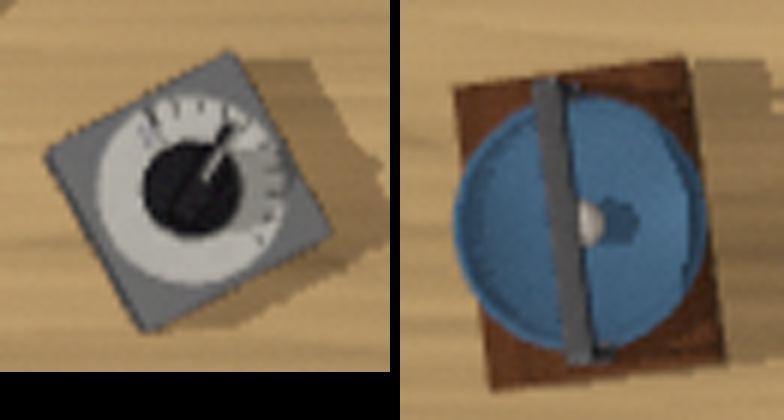

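Run:
```python
from h import *
A=lambda x,y,z:pix2w('top0',355+(x+.5)/6-.5,160+(y+.5)/6-.5,z)
B=lambda x,y,z:pix2w('top0',236+(x-400+.5)/6-.5,180+(y+.5)/6-.5,z)
c=[A(*p,.04) for p in((48,158),(232,52),(330,232),(146,332))]
print('ctr',np.mean(c,0)); m=(c[0]+c[1])/2-np.mean(c,0);print('sides',[np.linalg.norm(c[i]-c[i-1]) for i in range(4)],'x yaw',np.degrees(np.arctan2(m[1],m[0])))
print('dial',A(190,188,.04)); v=A(152,115,.04)-A(190,188,.04);print('zero yaw',np.degrees(np.arctan2(v[1],v[0])),np.linalg.norm(v))
v=A(235,125,.078)-A(207,180,.078);print('ptr',A(207,180,.078),A(235,125,.078),np.degrees(np.arctan2(v[1],v[0])))
p=[B(*q,.034) for q in((456,88),(684,57),(724,360),(492,390))];print('plinth',np.mean(p,0),[np.linalg.norm(p[i]-p[i-1]) for i in range(4)])
v=p[1]+p[0]-p[2]-p[3];print(np.degrees(np.arctan2(v[1],v[0])))
e=[B(546,82,.11),B(580,358,.11)];v=e[0]-e[1];print('bar',np.mean(e,0),np.linalg.norm(v),np.degrees(np.arctan2(v[1],v[0])))
```

```text
ctr [ 0.54857169 -0.17881601  0.04      ]
sides [np.float64(0.10230862048659012), np.float64(0.10964359749314924), np.float64(0.10519203120011028), np.float64(0.10759382198229653)] x yaw 28.497758405225866
dial [ 0.55127504 -0.17936917  0.04      ]
zero yaw 27.01603244214337 0.04230145285195057
ptr [ 0.55197632 -0.18227955  0.078     ] [ 0.57949355 -0.19644716  0.078     ] -27.242268644495017
plinth [0.47140532 0.18865089 0.034     ] [np.float64(0.15703669496535325), np.float64(0.11922826863520852), np.float64(0.1577508258656637), np.float64(0.1203161451159129)]
7.694119500892566
bar [0.47146867 0.18994252 0.11      ] 0.13486738986535543 7.593263540680342
```

Both measurements hold up: the sides come out near 110 mm and 160 x 120 mm, and the reach is fine. The counter is at (0.550, -0.179) with yaw 28°, and the knob bar is at about -27°. The stand is at (0.471, 0.189) with yaw 7.6°. Next I move above the counter.

servo_tool([
  {"delta_pos":[15,-9,0],"turn":[0,0,0],"jaw":1},
  {"delta_pos":[27,-17,0],"turn":[0,0,0],"jaw":1},
  {"delta_pos":[27,-17,0],"turn":[0,0,0],"jaw":1},
  {"delta_pos":[27,-17,0],"turn":[0,0,0],"jaw":1},
  {"delta_pos":[27,-17,0],"turn":[0,0,0],"jaw":1},
  {"delta_pos":[27,-17,0],"turn":[0,0,0],"jaw":1},
  {"delta_pos":[27,-17,0],"turn":[0,0,0],"jaw":1},
  {"delta_pos":[27,-17,0],"turn":[0,0,0],"jaw":1},
  {"delta_pos":[27,-17,0],"turn":[0,0,0],"jaw":1},
  {"delta_pos":[27,-17,0],"turn":[0,0,0],"jaw":1},
])

```text
t: 0.93
tool_pos: [0.3778, -0.3658, 0.2279]
ee_rot: [[0.965, 0.261, -0.003], [0.261, -0.965, 0.005], [-0.001, -0.005, -1.0]]
ft_force: [1.2, -0.9, 0.1]
gripper_width: 0.0851
```

servo_tool([
  {"delta_pos":[27,-17,0],"turn":[0,0,0],"jaw":1},
  {"delta_pos":[27,-17,0],"turn":[0,0,0],"jaw":1},
  {"delta_pos":[27,-17,0],"turn":[0,0,0],"jaw":1},
  {"delta_pos":[27,-17,0],"turn":[0,0,0],"jaw":1},
  {"delta_pos":[27,-17,0],"turn":[0,0,0],"jaw":1},
  {"delta_pos":[27,-17,0],"turn":[0,0,0],"jaw":1},
  {"delta_pos":[27,-17,0],"turn":[0,0,0],"jaw":1},
  {"delta_pos":[17,-10,0],"turn":[0,0,0.05],"jaw":1},
  {"delta_pos":[0,0,0],"turn":[0,0,0.1],"jaw":1},
  {"delta_pos":[0,0,0],"turn":[0,0,0.1],"jaw":1},
])

```text
t: 1.77
tool_pos: [0.5518, -0.1645, 0.2268]
ee_rot: [[1.0, 0.017, -0.005], [0.017, -1.0, 0.009], [-0.005, -0.009, -1.0]]
ft_force: [-0.4, 1.1, -0.0]
gripper_width: 0.0855
```

servo_tool([
  {"delta_pos":[0,0,0],"turn":[0,0,0.1],"jaw":1},
  {"delta_pos":[0,0,0],"turn":[0,0,0.1],"jaw":1},
  {"delta_pos":[0,0,0],"turn":[0,0,0.1],"jaw":1},
  {"delta_pos":[0,0,0],"turn":[0,0,0.1],"jaw":1},
  {"delta_pos":[0,0,0],"turn":[0,0,0.08],"jaw":1},
  {"delta_pos":[0,0,0],"turn":[0,0,0],"jaw":1},
])

```text
t: 2.27
tool_pos: [0.5506, -0.159, 0.225]
ee_rot: [[0.882, -0.471, -0.009], [-0.47, -0.882, 0.011], [-0.013, -0.006, -1.0]]
ft_force: [-0.4, -0.9, -0.5]
gripper_width: 0.0852
```

```bash
cat >> h.py <<'E'
from scipy.spatial.transform import Rotation as Ro
def go(pos,yaw):
    s=state();R=np.asarray(s['ee_rot']);a=np.radians(yaw)
    T=np.array([[np.cos(a),np.sin(a),0],[np.sin(a),-np.cos(a),0],[0,0,-1]])
    d=R.T@(np.asarray(pos)-s['tool_pos']); w=Ro.from_matrix(R.T@T).as_rotvec()
    print('t',s['t'],'pos',s['tool_pos'].round(4),'xyaw',np.degrees(np.arctan2(R[1,0],R[0,0])).round(2),'tilt',np.degrees(np.arccos(-R[2,2])).round(2),'| delta mm',(d*1000).round(1),'turn',w.round(3),'F',s['ft_force'].round(1),'M',s['ft_torque'].round(2),'w',round(s['gripper_width'],4))
E
python3 - <<'E'
from h import *
snap('wrist','w1'); go([.55,-.179,.15],-27)
P=[[.55,-.179,.04],[.55,-.179,.078],state()['tool_pos']];print(w2pix('w1',P))
E
```

```text
t 2.3167 pos [ 0.5505 -0.159   0.225 ] xyaw -27.78 tilt 0.81 | delta mm [ 9.8 18.4 74.8] turn [-0.006  0.013 -0.014] F [ 0.7 -0.3 -0.8] M [-0.01 -0.02  0.03] w 0.0852
[[338.98308482 167.10909851]
 [341.30877625 176.41115139]
 [319.26266856 271.6130521 ]]
```

View pics/w1.png

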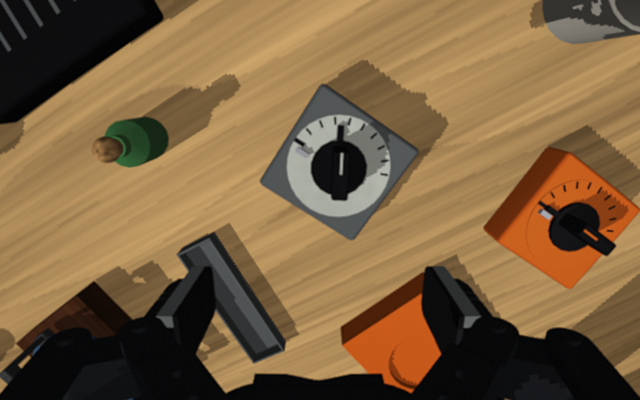

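The wrist view shows the counter at (340,165) with its bar running vertically in the picture, so it lies along tool x. The white line is at (341,152–175), and the predicted axis top at (341,176) agrees. I'll enlarge to confirm the bar's ends.

Run:
```python
from h import *
crop('w1',255,80,425,245,4,'w1c')
```

```text
(no output)
```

View pics/w1c.png

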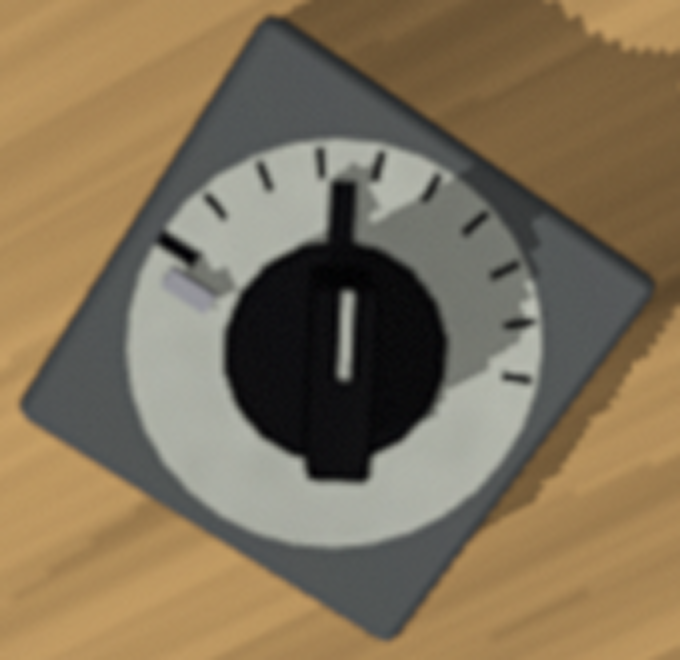

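The pointer stands between the 0.9 and 1.2 ticks, so the knob is at about 1.0 rad. The bar top is centred at crop (340,377) and the dial at crop (335,344).

Run:
```python
from h import *
f=lambda x,y,z:pix2w('w1',255+(x+.5)/4-.5,80+(y+.5)/4-.5,z)
k=f(340,377,.078);d=f(335,344,.04);print(k,d)
c=np.mean([f(*q,.04) for q in((272,18),(655,285),(388,640),(22,405))],0);print(c)
v=f(347,292,.078)-f(343,380,.078);print(np.degrees(np.arctan2(v[1],v[0])))
v=f(160,240,.04)-d;print('zero',np.degrees(np.arctan2(v[1],v[0])))
go([(k[0]+d[0])/2,(k[1]+d[1])/2,.055],-29)
```

```text
[ 0.55255917 -0.17874499  0.078     ] [ 0.55150871 -0.17913891  0.04      ]
[ 0.55099582 -0.17874132  0.04      ]
-29.571332111569156
zero 31.097739204463576
t 2.3167 pos [ 0.5505 -0.159   0.225 ] xyaw -27.78 tilt 0.81 | delta mm [ 12.8  17.9 169.8] turn [-0.006  0.013  0.021] F [ 0.7 -0.3 -0.8] M [-0.01 -0.02  0.03] w 0.0852
```

servo_tool([
  {"delta_pos":[6,9,10],"turn":[-0.003,0.006,0.015],"jaw":1},
  {"delta_pos":[6,8,20],"turn":[-0.003,0.006,0.015],"jaw":1},
  {"delta_pos":[0,0,25],"turn":[0,0,0],"jaw":1},
  {"delta_pos":[0,0,25],"turn":[0,0,0],"jaw":1},
  {"delta_pos":[0,0,20],"turn":[0,0,0],"jaw":1},
  {"delta_pos":[0,0,10],"turn":[0,0,0],"jaw":1},
  {"delta_pos":[0,0,0],"turn":[0,0,0],"jaw":1},
])

```text
t: 2.9
tool_pos: [0.5535, -0.1789, 0.1116]
ee_rot: [[0.882, -0.47, 0.002], [-0.47, -0.882, -0.002], [0.003, 0.0, -1.0]]
ft_force: [-0.2, 0.3, 0.0]
gripper_width: 0.0852
```

```bash
python3 -c "
from h import *
go([.5515,-.179,.053],-29)"
```

```text
t 2.9 pos [ 0.5535 -0.1789  0.1116] xyaw -28.06 tilt 0.16 | delta mm [-1.8  1.  58.6] turn [ 0.    -0.003  0.016] F [-0.2  0.3  0. ] M [ 0.04  0.05 -0.02] w 0.0852
```

servo_tool([
  {"delta_pos":[-1,0.5,10],"turn":[0,0,0.02],"jaw":1},
  {"delta_pos":[-1,0.5,15],"turn":[0,0,0.01],"jaw":1},
  {"delta_pos":[0,0,15],"turn":[0,0,0],"jaw":1},
  {"delta_pos":[0,0,10],"turn":[0,0,0],"jaw":1},
  {"delta_pos":[0,0,6],"turn":[0,0,0],"jaw":1},
  {"delta_pos":[0,0,0],"turn":[0,0,0],"jaw":1},
])

```text
t: 3.4
tool_pos: [0.5524, -0.1788, 0.0546]
ee_rot: [[0.87, -0.493, 0.006], [-0.493, -0.87, -0.003], [0.006, -0.0, -1.0]]
ft_force: [-0.0, -0.4, -0.3]
gripper_width: 0.0855
```

```bash
python3 -c "
from h import *
go([.5515,-.179,.053],-29)"
```

```text
t 3.4 pos [ 0.5524 -0.1788  0.0546] xyaw -29.55 tilt 0.37 | delta mm [-0.7  0.7  1.5] turn [-0.    -0.006 -0.01 ] F [-0.  -0.4 -0.3] M [-0.04  0.06  0.01] w 0.0855
```

servo_tool([
  {"delta_pos":[-0.7,0.6,0],"turn":[0,-0.006,0],"jaw":-1},
  {"delta_pos":[0,0,0],"turn":[0,0,0],"jaw":-1},
  {"delta_pos":[0,0,0],"turn":[0,0,0],"jaw":-1},
  {"delta_pos":[0,0,0],"turn":[0,0,0],"jaw":-1},
  {"delta_pos":[0,0,0],"turn":[0,0,0],"jaw":-1},
  {"delta_pos":[0,0,0],"turn":[0,0,0],"jaw":-1},
  {"delta_pos":[0,0,0],"turn":[0,0,0],"jaw":-1},
  {"delta_pos":[0,0,0],"turn":[0,0,0],"jaw":-1},
])

```text
t: 4.07
tool_pos: [0.5527, -0.1801, 0.0575]
ee_rot: [[0.87, -0.492, 0.003], [-0.492, -0.87, -0.002], [0.004, 0.0, -1.0]]
ft_force: [1.7, 1.1, -6.2]
gripper_width: 0.0127
```

```bash
python3 -c "
from h import *
go([.5515,-.179,.053],29)"
```

```text
t 4.0667 pos [ 0.5527 -0.1801  0.0575] xyaw -29.5 tilt 0.22 | delta mm [-1.6 -0.4  4.5] turn [ 0.002 -0.003 -1.021] F [ 1.7  1.1 -6.2] M [ 0.22 -0.33  0.05] w 0.0127
```

servo_tool([
  {"delta_pos":[0,0,0],"turn":[0,0,-0.05],"jaw":-1},
  {"delta_pos":[0,0,0],"turn":[0,0,-0.08],"jaw":-1},
  {"delta_pos":[0,0,0],"turn":[0,0,-0.08],"jaw":-1},
  {"delta_pos":[0,0,0],"turn":[0,0,-0.08],"jaw":-1},
  {"delta_pos":[0,0,0],"turn":[0,0,-0.08],"jaw":-1},
  {"delta_pos":[0,0,0],"turn":[0,0,-0.08],"jaw":-1},
  {"delta_pos":[0,0,0],"turn":[0,0,-0.08],"jaw":-1},
  {"delta_pos":[0,0,0],"turn":[0,0,-0.08],"jaw":-1},
  {"delta_pos":[0,0,0],"turn":[0,0,-0.06],"jaw":-1},
])

```text
t: 4.82
tool_pos: [0.553, -0.178, 0.0575]
ee_rot: [[0.983, 0.182, 0.004], [0.182, -0.983, 0.001], [0.004, -0.001, -1.0]]
ft_force: [-1.2, -0.1, -1.1]
gripper_width: 0.0125
```

```bash
python3 -c "
from h import *
go([.5515,-.179,.056],29)"
```

```text
t 4.8167 pos [ 0.553  -0.178   0.0575] xyaw 10.47 tilt 0.23 | delta mm [-1.7  0.7  1.5] turn [ 0.    -0.004 -0.323] F [-1.2 -0.1 -1.1] M [ 0.11  0.12 -0.03] w 0.0125
```

servo_tool([
  {"delta_pos":[0,0,0],"turn":[0,0,-0.06],"jaw":-1},
  {"delta_pos":[0,0,0],"turn":[0,0,-0.06],"jaw":-1},
  {"delta_pos":[0,0,0],"turn":[0,0,-0.06],"jaw":-1},
  {"delta_pos":[0,0,0],"turn":[0,0,-0.06],"jaw":-1},
  {"delta_pos":[0,0,0],"turn":[0,0,-0.04],"jaw":-1},
  {"delta_pos":[0,0,0],"turn":[0,0,-0.04],"jaw":-1},
])

```text
t: 5.32
tool_pos: [0.5527, -0.1771, 0.0575]
ee_rot: [[0.867, 0.498, 0.003], [0.498, -0.867, 0.003], [0.004, -0.001, -1.0]]
ft_force: [-0.1, -1.9, -1.7]
gripper_width: 0.0125
```

```bash
python3 -c "
from h import *
go([.5515,-.179,.056],29)"
```

```text
t 5.3167 pos [ 0.5527 -0.1771  0.0575] xyaw 29.84 tilt 0.24 | delta mm [-2.   1.1  1.5] turn [-0.001 -0.004  0.015] F [-0.1 -1.9 -1.7] M [-0.27  0.15 -0.97] w 0.0125
```

servo_tool([
  {"delta_pos":[0,0,0],"turn":[0,0,-0.04],"jaw":-1},
  {"delta_pos":[0,0,0],"turn":[0,0,-0.04],"jaw":-1},
  {"delta_pos":[0,0,0],"turn":[0,0,-0.04],"jaw":-1},
])

```text
t: 5.57
tool_pos: [0.5538, -0.1767, 0.0578]
ee_rot: [[0.801, 0.599, 0.006], [0.599, -0.801, 0.004], [0.007, -0.0, -1.0]]
ft_force: [2.4, 3.8, -2.3]
gripper_width: 0.0129
```

```bash
python3 -c "
from h import *
go([.5515,-.179,.056],29)"
```

```text
t 5.5667 pos [ 0.5538 -0.1767  0.0578] xyaw 36.77 tilt 0.41 | delta mm [-3.2  0.5  1.8] turn [-0.001 -0.007  0.136] F [ 2.4  3.8 -2.3] M [ 0.51 -0.58 -1.78] w 0.0129
```

The moment about z has risen to 1.8 N m and the pads are slipping on the bar, so the knob is at its stop. I open and go straight up.

servo_tool([
  {"delta_pos":[0,0,0],"turn":[0,0,0],"jaw":1},
  {"delta_pos":[0,0,0],"turn":[0,0,0],"jaw":1},
  {"delta_pos":[0,0,0],"turn":[0,0,0],"jaw":1},
  {"delta_pos":[0,0,0],"turn":[0,0,0],"jaw":1},
  {"delta_pos":[0,0,0],"turn":[0,0,0],"jaw":1},
  {"delta_pos":[0,0,-15],"turn":[0,0,0],"jaw":1},
  {"delta_pos":[0,0,-30],"turn":[0,0,0],"jaw":1},
  {"delta_pos":[0,0,-35],"turn":[0,0,0],"jaw":1},
  {"delta_pos":[0,0,-35],"turn":[0,0,0],"jaw":1},
  {"delta_pos":[0,0,-30],"turn":[0,0,0],"jaw":1},
])

```text
t: 6.4
tool_pos: [0.5493, -0.1758, 0.2019]
ee_rot: [[0.803, 0.595, -0.006], [0.595, -0.803, 0.009], [0.0, -0.011, -1.0]]
ft_force: [0.6, -0.3, 0.4]
gripper_width: 0.0855
```

Run:
```python
from h import *
snap('wrist','w2')
d=[.5512,-.1788,.04];u=w2pix('w2',d)[0];print(u)
x,y=int(u[0])-80,int(u[1])-80;y=max(y,0);print(x,y);crop('w2',x,y,x+160,y+160,4,'w2c')
go([.4715,.189,.23],7.6)
```

```text
[324.2719512  185.64231367]
244 105
t 6.45 pos [ 0.5516 -0.1768  0.2076] xyaw 36.54 tilt 0.35 | delta mm [ 153.5 -341.7  -20.1] turn [-0.006 -0.003  0.505] F [ 2.4 -0.3  7.9] M [-0.08 -0.1  -0.05] w 0.0853
```

View pics/w2c.png

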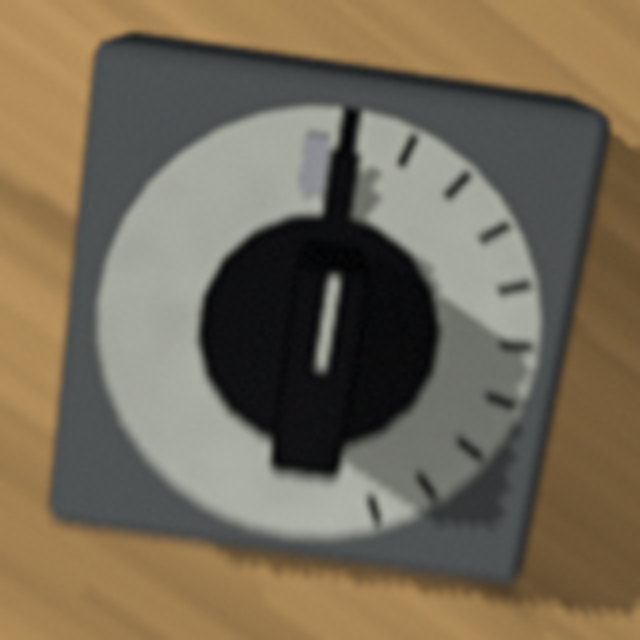

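The pointer lies on the long zero mark, against its stop peg at crop (315,160), so the reset is done. Next is the dish.

servo_tool([
  {"delta_pos":[6,-12,-2],"turn":[0,0,0],"jaw":1},
  {"delta_pos":[11,-25,-2],"turn":[0,0,0],"jaw":1},
  {"delta_pos":[11,-25,-2],"turn":[0,0,0],"jaw":1},
  {"delta_pos":[11,-25,-2],"turn":[0,0,0],"jaw":1},
  {"delta_pos":[11,-25,-2],"turn":[0,0,0],"jaw":1},
  {"delta_pos":[11,-25,-2],"turn":[0,0,0],"jaw":1},
  {"delta_pos":[11,-25,-2],"turn":[0,0,0],"jaw":1},
  {"delta_pos":[11,-25,-2],"turn":[0,0,0],"jaw":1},
  {"delta_pos":[11,-25,-2],"turn":[0,0,0],"jaw":1},
  {"delta_pos":[11,-25,-2],"turn":[0,0,0],"jaw":1},
])

```text
t: 7.28
tool_pos: [0.491, 0.0854, 0.2304]
ee_rot: [[0.81, 0.587, 0.003], [0.587, -0.81, 0.003], [0.005, -0.0, -1.0]]
ft_force: [0.2, -0.1, -0.0]
gripper_width: 0.0852
```

servo_tool([
  {"delta_pos":[11,-25,-2],"turn":[0,0,0],"jaw":1},
  {"delta_pos":[11,-25,-2],"turn":[0,0,0],"jaw":1},
  {"delta_pos":[8,-18,0],"turn":[0,0,0.02],"jaw":1},
  {"delta_pos":[0,0,0],"turn":[0,0,0.08],"jaw":1},
  {"delta_pos":[0,0,0],"turn":[0,0,0.1],"jaw":1},
  {"delta_pos":[0,0,0],"turn":[0,0,0.1],"jaw":1},
  {"delta_pos":[0,0,0],"turn":[0,0,0.1],"jaw":1},
  {"delta_pos":[0,0,0],"turn":[0,0,0.1],"jaw":1},
  {"delta_pos":[0,0,0],"turn":[0,0,0.02],"jaw":1},
  {"delta_pos":[0,0,0],"turn":[0,0,0],"jaw":1},
])

```text
t: 8.12
tool_pos: [0.4642, 0.1712, 0.2315]
ee_rot: [[0.996, 0.087, -0.005], [0.087, -0.996, 0.003], [-0.004, -0.003, -1.0]]
ft_force: [0.1, -0.5, 0.2]
gripper_width: 0.0853
```

Run:
```python
from h import *
snap('wrist','w3'); go([.4715,.189,.18],7.6)
print(w2pix('w3',[[.4715,.189,.11],[.4715,.189,.034]]))
```

```text
t 8.1667 pos [0.4642 0.1712 0.2314] xyaw 5.07 tilt 0.33 | delta mm [  9.1 -16.9  51.5] turn [-0.004  0.004 -0.044] F [ 0.4 -0.2  1.1] M [ 0.02 -0.03 -0.01] w 0.0856
[[296.61660769 185.78862189]
 [301.4181136  166.53856118]]
```

View pics/w3.png

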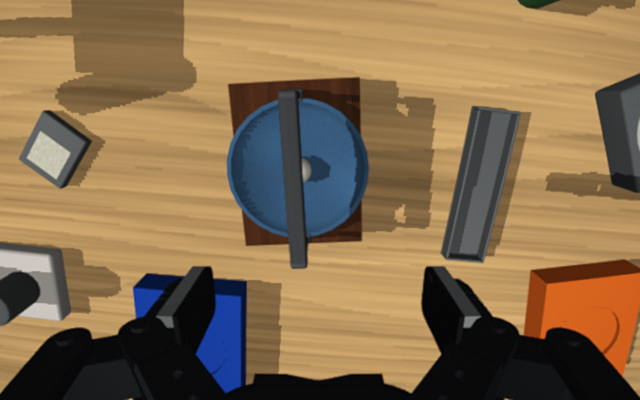

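The handle bar runs from (288,91) to (299,267), with the marble at about (306,168). I compare this with the top-view estimate.

Run:
```python
from h import *
g=cv2.imread('pics/w3.png')
for y in (110,150,190,230,255):
    r=g[y,270:320].astype(int); sat=r.max(1)-r.min(1); k=np.where(sat<18)[0]+270; print(y,k.min(),k.max(),len(k))
b=np.array([[288,91],[299,267]]);e=[pix2w('w3',*q,.11) for q in b];v=e[0]-e[1]
print(e,np.mean(e,0),np.linalg.norm(v),np.degrees(np.arctan2(v[1],v[0])))
crop('w3',215,65,385,285,3,'w3c')
```

```text
110 279 297 19
150 282 300 19
190 285 302 18
230 288 305 18
255 291 305 15
[array([0.53992223, 0.19998884, 0.11      ]), array([0.4035236 , 0.18233338, 0.11      ])] [0.47172292 0.19116111 0.11      ] 0.13753655216745386 7.37536719899246
```

View pics/w3c.png

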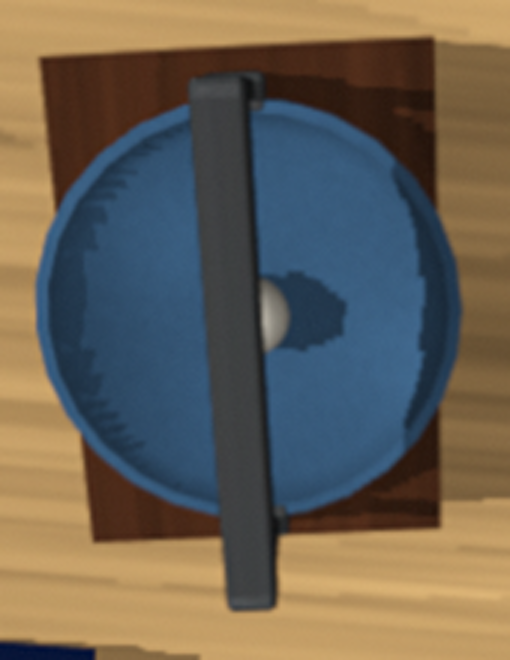

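Run:
```python
from h import *
f=lambda x,y,z:pix2w('w3',215+(x+.5)/3-.5,65+(y+.5)/3-.5,z)
print('bar',f(233,340,.11),'rim',f(249,307,.0545),'plinth',np.mean([f(*q,.034) for q in((42,58),(433,38),(440,528),(93,542))],0))
go([.4718,.1905,.14],7.5)
```

```text
bar [0.47725737 0.19264708 0.11      ] rim [0.47485559 0.1916691  0.0545    ] plinth [0.47097878 0.19166086 0.034     ]
t 8.1667 pos [0.4642 0.1712 0.2314] xyaw 5.07 tilt 0.33 | delta mm [  9.7 -18.2  91.5] turn [-0.004  0.004 -0.042] F [ 0.4 -0.2  1.1] M [ 0.02 -0.03 -0.01] w 0.0856
```

servo_tool([
  {"delta_pos":[6,-9,10],"turn":[-0.002,0.002,-0.02],"jaw":1},
  {"delta_pos":[5,-9,20],"turn":[-0.002,0.002,-0.025],"jaw":1},
  {"delta_pos":[0,-1,25],"turn":[0,0,0],"jaw":1},
  {"delta_pos":[0,0,20],"turn":[0,0,0],"jaw":1},
  {"delta_pos":[0,0,10],"turn":[0,0,0],"jaw":1},
  {"delta_pos":[0,0,3],"turn":[0,0,0],"jaw":1},
  {"delta_pos":[0,0,0],"turn":[0,0,0],"jaw":1},
])

```text
t: 8.75
tool_pos: [0.4738, 0.196, 0.1367]
ee_rot: [[0.989, 0.149, 0.002], [0.149, -0.989, -0.0], [0.001, 0.0, -1.0]]
ft_force: [-0.7, -0.3, 0.3]
gripper_width: 0.0858
```

Run:
```python
from h import *
snap('wrist','w4'); go([.473,.191,.084],7.5)
print(w2pix('w4',[[.473,.191,.11],[.473,.191,.034],state()['tool_pos']]))
```

```text
t 8.8 pos [0.4739 0.196  0.1371] xyaw 8.58 tilt 0.1 | delta mm [-1.7  4.8 53.1] turn [ 0.    -0.002  0.019] F [0.3 0.1 0.4] M [-0.05  0.05 -0.01] w 0.0855
[[328.05630661 250.56729611]
 [325.18612104 207.01355797]
 [318.83692754 272.39562124]]
```

View pics/w4.png

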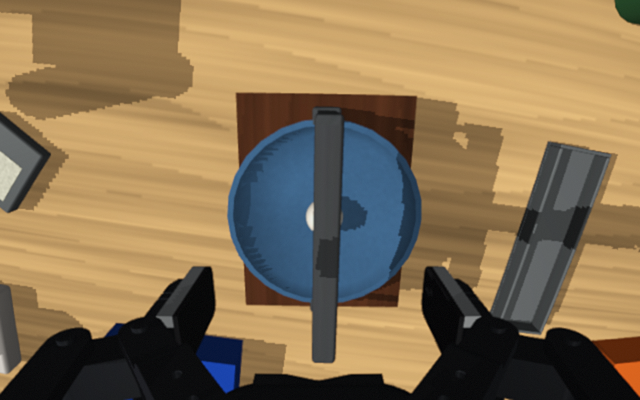

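Run:
```python
from h import *
e=[pix2w('w4',*q,.11) for q in((328,109),(323,361))];v=e[0]-e[1];print(e,np.mean(e,0),np.linalg.norm(v),np.degrees(np.arctan2(v[1],v[0])))
print('rim',pix2w('w4',(228+422)/2,(119+303)/2,.0545))
go([.4725,.1925,.084],7.5)
```

```text
[array([0.54272636, 0.20213433, 0.11      ]), array([0.4037252 , 0.18283822, 0.11      ])] [0.47322578 0.19248627 0.11      ] 0.140334107093669 7.903275361063452
rim [0.47645699 0.19207227 0.0545    ]
t 8.8 pos [0.4739 0.196  0.1371] xyaw 8.58 tilt 0.1 | delta mm [-2.   3.2 53.1] turn [ 0.    -0.002  0.019] F [0.3 0.1 0.4] M [-0.05  0.05 -0.01] w 0.0855
```

The bar comes out 140.3 mm long, as it should, with its middle at (0.473, 0.1925) and yaw about 7.8°. I go down to the handle.

servo_tool([
  {"delta_pos":[-0.5,1.5,8],"turn":[0,0,0.008],"jaw":1},
  {"delta_pos":[-0.5,1.5,12],"turn":[0,-0.002,0.008],"jaw":1},
  {"delta_pos":[0,0.5,12],"turn":[0,0,0],"jaw":1},
  {"delta_pos":[0,0,10],"turn":[0,0,0],"jaw":1},
  {"delta_pos":[0,0,6],"turn":[0,0,0],"jaw":1},
  {"delta_pos":[0,0,2],"turn":[0,0,0],"jaw":1},
  {"delta_pos":[0,0,0],"turn":[0,0,0],"jaw":1},
])

```text
t: 9.38
tool_pos: [0.4766, 0.1932, 0.0873]
ee_rot: [[0.991, 0.133, 0.008], [0.133, -0.991, 0.002], [0.008, -0.001, -1.0]]
ft_force: [-0.2, -0.1, 0.4]
gripper_width: 0.0854
```

```bash
python3 -c "
from h import *
go([.4732,.1925,.084],7.8)"
```

```text
t 9.3833 pos [0.4766 0.1932 0.0873] xyaw 7.63 tilt 0.48 | delta mm [-3.5  0.2  3.3] turn [-0.001 -0.008 -0.003] F [-0.2 -0.1  0.4] M [-0.03  0.    0.  ] w 0.0854
```

servo_tool([
  {"delta_pos":[-3,0.2,2],"turn":[-0.001,-0.008,0],"jaw":1},
  {"delta_pos":[0,0,1],"turn":[0,0,0],"jaw":1},
  {"delta_pos":[0,0,0],"turn":[0,0,0],"jaw":1},
])

```text
t: 9.63
tool_pos: [0.4741, 0.1927, 0.0852]
ee_rot: [[0.991, 0.133, 0.001], [0.133, -0.991, 0.0], [0.001, 0.0, -1.0]]
ft_force: [-0.7, 0.2, 0.9]
gripper_width: 0.0854
```

```bash
python3 -c "
from h import *
go([.4732,.1925,.084],7.8)"
```

```text
t 9.6333 pos [0.4741 0.1927 0.0852] xyaw 7.62 tilt 0.08 | delta mm [-0.9  0.1  1.2] turn [ 0.    -0.001 -0.003] F [-0.7  0.2  0.9] M [ 0.   -0.01  0.05] w 0.0854
```

servo_tool([
  {"delta_pos":[-0.5,0,0.5],"turn":[0,0,0],"jaw":0.3},
  {"delta_pos":[0,0,0],"turn":[0,0,0],"jaw":-0.1},
  {"delta_pos":[0,0,0],"turn":[0,0,0],"jaw":-0.4},
  {"delta_pos":[0,0,0],"turn":[0,0,0],"jaw":-0.5},
  {"delta_pos":[0,0,0],"turn":[0,0,0],"jaw":-0.55},
  {"delta_pos":[0,0,0],"turn":[0,0,0],"jaw":-0.6},
  {"delta_pos":[0,0,0],"turn":[0,0,0],"jaw":-0.65},
  {"delta_pos":[0,0,0],"turn":[0,0,0],"jaw":-0.7},
  {"delta_pos":[0,0,0],"turn":[0,0,0],"jaw":-0.8},
  {"delta_pos":[0,0,0],"turn":[0,0,0],"jaw":-1},
])

```text
t: 10.47
tool_pos: [0.4743, 0.1926, 0.0858]
ee_rot: [[0.991, 0.133, 0.003], [0.133, -0.991, 0.0], [0.004, 0.0, -1.0]]
ft_force: [-0.2, -0.6, 0.2]
gripper_width: 0.0127
```

servo_tool([
  {"delta_pos":[0,0,0],"turn":[0,0,0],"jaw":-1},
  {"delta_pos":[0,0,0],"turn":[0,0,0],"jaw":-1},
  {"delta_pos":[0,0,0],"turn":[0,0,0],"jaw":-1},
  {"delta_pos":[0,0,0],"turn":[0,0,0],"jaw":-1},
  {"delta_pos":[0,0,0],"turn":[0,0,0],"jaw":-1},
])

```text
t: 10.88
tool_pos: [0.4742, 0.1926, 0.0858]
ee_rot: [[0.991, 0.133, 0.003], [0.133, -0.991, 0.0], [0.003, 0.0, -1.0]]
ft_force: [0.4, -1.5, 0.3]
gripper_width: 0.0128
```

```bash
python3 -c "
from h import *
go([.4732,.1925,.084],7.8)"
```

```text
t 10.8833 pos [0.4742 0.1926 0.0858] xyaw 7.63 tilt 0.2 | delta mm [-1.1 -0.   1.8] turn [ 0.    -0.003 -0.003] F [ 0.4 -1.5  0.3] M [-0.11 -0.06  0.  ] w 0.0128
```

servo_tool([
  {"delta_pos":[0,0,-1],"turn":[0,0,0],"jaw":-1},
  {"delta_pos":[0,0,-2],"turn":[0,0,0],"jaw":-1},
  {"delta_pos":[0,0,-3],"turn":[0,0,0],"jaw":-1},
  {"delta_pos":[0,0,-4],"turn":[0,0,0],"jaw":-1},
  {"delta_pos":[0,0,-4],"turn":[0,0,0],"jaw":-1},
  {"delta_pos":[0,0,-4],"turn":[0,0,0],"jaw":-1},
  {"delta_pos":[0,0,-4],"turn":[0,0,0],"jaw":-1},
  {"delta_pos":[0,0,-4],"turn":[0,0,0],"jaw":-1},
  {"delta_pos":[0,0,-4],"turn":[0,0,0],"jaw":-1},
  {"delta_pos":[0,0,-4],"turn":[0,0,0],"jaw":-1},
])

```text
t: 11.72
tool_pos: [0.4731, 0.1926, 0.1225]
ee_rot: [[0.991, 0.133, 0.001], [0.133, -0.991, 0.0], [0.001, 0.0, -1.0]]
ft_force: [0.6, -0.5, -2.5]
gripper_width: 0.0131
```

```bash
python3 -c "
from h import *
go([.4742,.1926,.166],7.63)"
```

```text
t 11.7167 pos [0.4731 0.1926 0.1225] xyaw 7.63 tilt 0.07 | delta mm [  1.1   0.1 -43.5] turn [ 0.    -0.001 -0.   ] F [ 0.6 -0.5 -2.5] M [ 0.01 -0.02 -0.02] w 0.0131
```

servo_tool([
  {"delta_pos":[0,0,-4.5],"turn":[0,0,0],"jaw":-1},
  {"delta_pos":[0,0,-5],"turn":[0,0,0],"jaw":-1},
  {"delta_pos":[0,0,-5],"turn":[0,0,0],"jaw":-1},
  {"delta_pos":[0,0,-5],"turn":[0,0,0],"jaw":-1},
  {"delta_pos":[0,0,-5],"turn":[0,0,0],"jaw":-1},
  {"delta_pos":[0,0,-5],"turn":[0,0,0],"jaw":-1},
  {"delta_pos":[0,0,-4],"turn":[0,0,0],"jaw":-1},
  {"delta_pos":[0,0,-3],"turn":[0,0,0],"jaw":-1},
  {"delta_pos":[0,0,-2],"turn":[0,0,0],"jaw":-1},
  {"delta_pos":[0,0,-1],"turn":[0,0,0],"jaw":-1},
])

```text
t: 12.55
tool_pos: [0.4732, 0.1926, 0.1674]
ee_rot: [[0.991, 0.133, 0.002], [0.133, -0.991, 0.0], [0.003, -0.0, -1.0]]
ft_force: [0.2, -0.1, -4.9]
gripper_width: 0.0127
```

Run:
```python
from h import *
go([.4742,.1926,.166],7.63)
snap('scene','s5'); snap('wrist','w5')
u=w2pix('s5',state()['tool_pos'])[0].astype(int);print(u)
crop('s5',u[0]-75,u[1]-55,u[0]+75,u[1]+75,4,'s5c')
```

```text
t 12.55 pos [0.4732 0.1926 0.1674] xyaw 7.63 tilt 0.14 | delta mm [0.9 0.1 1.4] turn [-0.    -0.003 -0.   ] F [ 0.2 -0.1 -4.9] M [-0.02 -0.01 -0.01] w 0.0127
[382 190]
```

View pics/s5c.png

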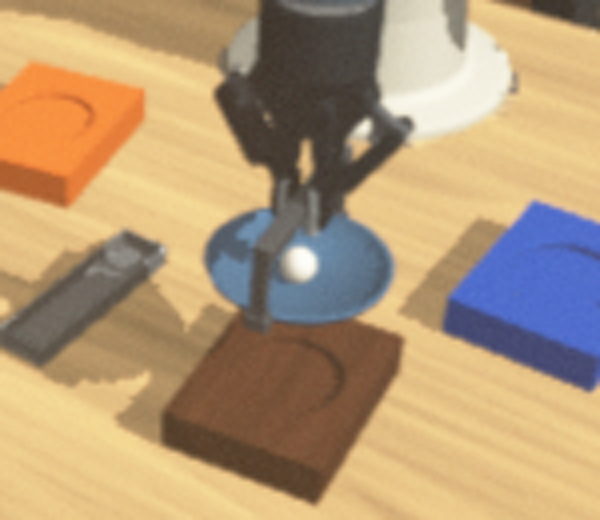

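The dish hangs level 82 mm above its start, with the marble in the middle at crop (300,265). Now the quarter turn, slowly.

servo_tool([
  {"delta_pos":[0,0,0],"turn":[0,0,-0.01],"jaw":-1},
  {"delta_pos":[0,0,0],"turn":[0,0,-0.02],"jaw":-1},
  {"delta_pos":[0,0,0],"turn":[0,0,-0.03],"jaw":-1},
  {"delta_pos":[0,0,0],"turn":[0,0,-0.04],"jaw":-1},
  {"delta_pos":[0,0,0],"turn":[0,0,-0.05],"jaw":-1},
  {"delta_pos":[0,0,0],"turn":[0,0,-0.05],"jaw":-1},
  {"delta_pos":[0,0,0],"turn":[0,0,-0.05],"jaw":-1},
  {"delta_pos":[0,0,0],"turn":[0,0,-0.05],"jaw":-1},
  {"delta_pos":[0,0,0],"turn":[0,0,-0.05],"jaw":-1},
  {"delta_pos":[0,0,0],"turn":[0,0,-0.05],"jaw":-1},
])

```text
t: 13.48
tool_pos: [0.472, 0.1923, 0.1649]
ee_rot: [[0.847, 0.532, -0.002], [0.532, -0.847, -0.001], [-0.002, -0.0, -1.0]]
ft_force: [0.7, -1.2, -3.2]
gripper_width: 0.0129
```

```bash
python3 -c "
from h import *
go([.4732,.1926,.167],97.6)"
```

```text
t 13.4833 pos [0.472  0.1923 0.1649] xyaw 32.14 tilt 0.11 | delta mm [ 1.2  0.3 -2.1] turn [-1.000e-03  2.000e-03 -1.142e+00] F [ 0.7 -1.2 -3.2] M [ 0.1 -0.   0. ] w 0.0129
```

servo_tool([
  {"delta_pos":[0,0,-0.3],"turn":[0,0,-0.05],"jaw":-1},
  {"delta_pos":[0,0,-0.3],"turn":[0,0,-0.05],"jaw":-1},
  {"delta_pos":[0,0,-0.3],"turn":[0,0,-0.05],"jaw":-1},
  {"delta_pos":[0,0,-0.3],"turn":[0,0,-0.05],"jaw":-1},
  {"delta_pos":[0,0,-0.3],"turn":[0,0,-0.05],"jaw":-1},
  {"delta_pos":[0,0,-0.3],"turn":[0,0,-0.05],"jaw":-1},
  {"delta_pos":[0,0,-0.3],"turn":[0,0,-0.05],"jaw":-1},
  {"delta_pos":[0,0,-0.3],"turn":[0,0,-0.05],"jaw":-1},
  {"delta_pos":[0,0,-0.3],"turn":[0,0,-0.05],"jaw":-1},
  {"delta_pos":[0,0,-0.3],"turn":[0,0,-0.05],"jaw":-1},
])

```text
t: 14.32
tool_pos: [0.4707, 0.1918, 0.1654]
ee_rot: [[0.453, 0.891, -0.007], [0.891, -0.454, -0.002], [-0.005, -0.005, -1.0]]
ft_force: [0.5, 0.5, -2.9]
gripper_width: 0.013
```

```bash
python3 -c "
from h import *
go([.4732,.1926,.167],97.6)"
```

```text
t 14.3167 pos [0.4707 0.1918 0.1654] xyaw 63.03 tilt 0.4 | delta mm [ 1.8  1.9 -1.7] turn [-0.006  0.003 -0.603] F [ 0.5  0.5 -2.9] M [ 0.02 -0.06  0.01] w 0.013
```

servo_tool([
  {"delta_pos":[0.2,0.2,-0.4],"turn":[-0.001,0.001,-0.05],"jaw":-1},
  {"delta_pos":[0.2,0.2,-0.4],"turn":[-0.001,0.001,-0.05],"jaw":-1},
  {"delta_pos":[0.2,0.2,-0.4],"turn":[-0.001,0.001,-0.05],"jaw":-1},
  {"delta_pos":[0.2,0.2,-0.4],"turn":[-0.001,0.001,-0.05],"jaw":-1},
  {"delta_pos":[0.2,0.2,-0.4],"turn":[-0.001,0.001,-0.05],"jaw":-1},
  {"delta_pos":[0.2,0.2,-0.4],"turn":[-0.001,0,-0.05],"jaw":-1},
  {"delta_pos":[0.1,0.2,-0.4],"turn":[-0.001,0,-0.05],"jaw":-1},
  {"delta_pos":[0.1,0.2,-0.4],"turn":[-0.001,0,-0.05],"jaw":-1},
  {"delta_pos":[0,0,-0.3],"turn":[0,0,-0.04],"jaw":-1},
  {"delta_pos":[0,0,-0.3],"turn":[0,0,-0.04],"jaw":-1},
])

```text
t: 15.15
tool_pos: [0.4714, 0.1924, 0.1668]
ee_rot: [[-0.048, 0.999, -0.002], [0.999, 0.048, -0.0], [-0.0, -0.002, -1.0]]
ft_force: [0.6, -0.5, -3.2]
gripper_width: 0.0128
```

```bash
python3 -c "
from h import *
go([.4732,.1926,.167],97.6)"
```

```text
t 15.15 pos [0.4714 0.1924 0.1668] xyaw 92.76 tilt 0.1 | delta mm [ 0.1  1.8 -0.2] turn [-0.002  0.    -0.084] F [ 0.6 -0.5 -3.2] M [-0.03  0.03 -0.03] w 0.0128
```

servo_tool([
  {"delta_pos":[0,0.3,-0.2],"turn":[0,0,-0.03],"jaw":-1},
  {"delta_pos":[0,0.3,-0.2],"turn":[0,0,-0.02],"jaw":-1},
  {"delta_pos":[0,0.3,-0.1],"turn":[0,0,-0.015],"jaw":-1},
  {"delta_pos":[0,0.2,0],"turn":[0,0,-0.008],"jaw":-1},
  {"delta_pos":[0,0,0],"turn":[0,0,-0.004],"jaw":-1},
  {"delta_pos":[0,0,0],"turn":[0,0,0],"jaw":-1},
  {"delta_pos":[0,0,0],"turn":[0,0,0],"jaw":-1},
  {"delta_pos":[0,0,0],"turn":[0,0,0],"jaw":-1},
  {"delta_pos":[0,0,0],"turn":[0,0,0],"jaw":-1},
  {"delta_pos":[0,0,0],"turn":[0,0,0],"jaw":-1},
])

```text
t: 15.98
tool_pos: [0.4721, 0.1924, 0.1663]
ee_rot: [[-0.134, 0.991, -0.003], [0.991, 0.134, -0.001], [-0.0, -0.004, -1.0]]
ft_force: [-0.3, 0.5, -3.9]
gripper_width: 0.0127
```

Run:
```python
from h import *
go([.4732,.1926,.167],97.6)
snap('scene','s6')
crop('s6',307,135,457,265,4,'s6c')
```

```text
t 15.9833 pos [0.4721 0.1924 0.1663] xyaw 97.72 tilt 0.21 | delta mm [ 0.1  1.2 -0.7] turn [-0.004  0.     0.002] F [-0.3  0.5 -3.9] M [-0.    0.01 -0.  ] w 0.0127
```

View pics/s6c.png

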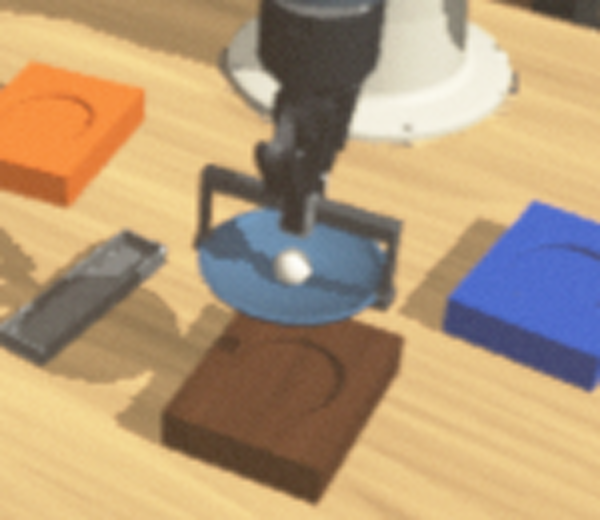

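The bar now runs across at a quarter turn, the dish is level over the stand, and the marble is at crop (293,266), the dish's middle. I hold briefly to settle, then hand in.

servo_tool([
  {"delta_pos":[0,0,0],"turn":[0,0,0],"jaw":-1},
  {"delta_pos":[0,0,0],"turn":[0,0,0],"jaw":-1},
  {"delta_pos":[0,0,0],"turn":[0,0,0],"jaw":-1},
  {"delta_pos":[0,0,0],"turn":[0,0,0],"jaw":-1},
  {"delta_pos":[0,0,0],"turn":[0,0,0],"jaw":-1},
  {"delta_pos":[0,0,0],"turn":[0,0,0],"jaw":-1},
])

```text
t: 16.53
tool_pos: [0.472, 0.1924, 0.1664]
ee_rot: [[-0.134, 0.991, -0.003], [0.991, 0.134, -0.001], [-0.0, -0.004, -1.0]]
ft_force: [0.7, -0.4, -2.7]
gripper_width: 0.0127
```

Run:
```python
from h import *
go([.4732,.1926,.167],97.6); print(finish_job())
```

```text
t 16.5333 pos [0.472  0.1924 0.1664] xyaw 97.71 tilt 0.2 | delta mm [ 0.1  1.2 -0.6] turn [-0.004  0.001  0.002] F [ 0.7 -0.4 -2.7] M [0.   0.02 0.  ] w 0.0127
the job is handed in; nothing more can be done
None
```

The round is reset and the job was handed in at 16.5 s. `finish_job()` gives no verdict, so this rests on my own checks.

- **Knob:** I turned it anticlockwise until it met the stop, where the moment rose to about 1.8 N m and the pads slipped a little on the bar. A picture after release showed the pointer on the zero mark, against its stop.
- **Dish:** I gripped it by the handle bar and lifted it straight up 82 mm before turning it. It then turned 90.1° anticlockwise.
- **At hand-in:** the arm held the dish still, 0.2° off level, about 81 mm up and within about 2 mm of its starting spot. The last scene picture shows the marble in the middle and the dish over its stand.
- **Other things on the shelf:** nothing in the pictures or the force readings suggested contact with them. I did not measure each one before and after.

**Disagreement:** the top and wrist cameras differed by about 2 mm on where the handle was. I used the wrist estimate, where the bar measured its true 140 mm, and the dish showed no sideways push when gripped.

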